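Release the interlocked lid of a bench metal analyser and swing it open

TASK

The ring in the bench analyser has been measured: open the shielding lid. Press both of its black release keys down together, one with each fingertip, and keep them down while the lid lifts, until it has stopped rising by itself; then let the keys up and push the lid back with the fingers until it stands fully open. Nothing is to be gripped or picked up: leave the ring in its chamber and the loose things around the analyser where they are.

Things in the scene. Friction and masses are not known exactly. Their poses are not given: they have to be found in the camera images.
- analyser: (All sizes in mm.) Bench X-ray metal analyser: fixed white box, 230 deep, 200 wide, 140 high, lid shut. Origin on the table; x points from the keys to the hinge (away from the robot), y left, z up. Front at x -125, back at +105. Its front deck (x -125 to -52, top z 68) carries two key latches; behind it is the lid (front face x -52), over the chamber (x -35 to 55, y +-43, floor z 62, rim z 100).
- left_key (a joint): Left release key (y +32), the black ribbed paddle of a rocker latch. 0: up; grows as pressed down to its stop, 0.26 rad. It turns about a pivot 40 behind and 7 below the pad point; 0.14 rad (6 mm down at that point) unhooks the lid on this side, the stop is 10 mm down. A spring lifts it again: 1.5 N at the pad point starts it, 3.5 N holds it at the stop.
- left_key_pad (a point): Where to press the left key: on its ribbed top face, at x -106, y +32, z 92 on the analyser while up (moves with the key). Paddle 26 wide (y), reaching 18 in front of and 34 behind this point; at its rear, 32 to 40 behind, a steel hook rises 27 above it. The two keys' centres are 64 apart, 38 free between them.
- right_key (a joint): Right release key (y = -32 on the analyser), the same in mirror image: 0 up, 0.26 rad at its stop, unhooks at 0.14 rad.
- right_key_pad (a point): Point to press on the right key, at x -106, y -32, z 92 on the analyser while the key is up.
- lid (a joint): Hinge of the thick white lid (0.45 kg). 0 shut; 1.0 where damped spring stays lift it by themselves in about 6 s, while both keys are down (each hook alone holds it shut); 1.83 fully open, leaning on its stop. Keys let up before 0.1 catch it half open until both are pressed again. From 1.0 it swings freely: falls back to 1.0 if left, but beyond about 1.4 leans over to its stop.
- lid_edge (a point): Middle of the lid's lower front edge, 150 from the hinge line: x -52, y 0, z 101 on the analyser when shut, 125 higher and 70 further back once lifted. The lid is 148 deep, 196 wide, 40 thick. Steel keepers at y +-32, 20 wide, stand 11 out of its front face and reach 8 below the edge; 44 of edge is free between them.
- lid_hinge (a point): Middle of the lid's hinge line, which runs along the analyser's y: at x +98, z 104 on the analyser. Does not move with the lid.
- sample_ring: Silver-coloured finger ring with one stone, 24 across, 12 high, 31 long, loose, lying flat on the chamber floor under the lid; origin at the outer edge of its band.
- gem_jar: Small round clear-lidded jar, 37 across, 23 high, standing loose to the left of the analyser; origin under its centre.
- tweezers: Steel gem tweezers, 150 long (own y), 13 wide, 10 high, lying loose along the right side of the analyser; origin under the middle.
- stone_tester: Pen-shaped stone tester with a copper tip, 154 long (own y), 23 wide, 18 high, lying loose on the right; origin under the middle.
- rinse_bottle: White dropper bottle, 36 across, 103 high, standing loose to the back left; origin under its centre.
- loupe_case: Grey oval case, 75 long (own y), 50 wide, 23 high, loose, in front on the left; origin under its centre.

How it is judged:
On the way, in this order (a step that is already met when the one before it is completed fails the run):
1. both release keys are down together (value of joint each of left_key, right_key above 0.1 rad and value of joint lid below 0.8 rad), for 0.2 s.
2. the lid has risen on its stays with both keys still held down (value of joint each of left_key, right_key above 0.1 rad and value of joint lid above 0.88 rad), for 0.1 s.
3. the keys are up again and the lid stands fully open (value of joint each of left_key, right_key below 0.05 rad and value of joint lid above 1.7 rad), for 0.2 s.
At the end, for the whole second after the job is handed in: The lid stands fully open (hinge above 1.7 of 1.83 rad), both keys are up again (below 0.05 rad), the ring lies at rest in its chamber within 10 mm of where it was, and the jar, tweezers, stone tester, bottle and case are each within 20 mm of where they were (all of step 3 and z of sample_ring in the frame of analyser below 0.085 m and distance of sample_ring from where it was at the start of the episode below 0.01 m and linear speed of sample_ring below 0.02 m/s and distance of each of gem_jar, tweezers, stone_tester, rinse_bottle, loupe_case from where it was at the start of the episode below 0.02 m); the robot touches nothing.
It fails at once if a key was let up after the lid had come free but before it had risen on its stays (value of joint lid between 0.14 and 0.75 rad and value of joint any of left_key, right_key below 0.06 rad).
It fails at once if the ring was moved or taken from its chamber (distance of sample_ring from where it was at the start of the episode above 0.01 m).
It fails at once if one of the loose things round the analyser was lifted, carried or pushed away (distance of any of gem_jar, tweezers, stone_tester, rinse_bottle, loupe_case from where it was at the start of the episode above 0.02 m).
It also fails if it takes over 54 s, if anything falls off the work surface, if the arm or the gripper's body presses on something with over 40 N, if the wrist force passes 120 N, or if a joint passes its speed limit or range.

ROBOT

A 7-joint arm with a two-finger parallel gripper is mounted at the origin on the work surface; the furniture and walls round the work are solid. World frame = base frame: x ahead of the robot, y to its left, z up, the work surface at z = 0. Lengths are in m, angles in rad, forces in N, time in s.
With the tool pointing down it reaches from about 0.35 to 0.9 m from the base axis. Payload 19.9 kg.
Tool frame: the origin (TCP) lies on the mounting face of the last link; the fingertips stand 199 mm ahead of it and the grasp point (between the pads) lies 180 mm ahead of it; z points along the fingers, y is the line along which they close (so a half turn about z gives the same grasp; the last joint's range is limited). The gripper opens to 94 mm and grips with 3 to 60 N. Pads are 16 mm wide; open, the fingers measure 119 mm over their backs; the gripper's body (75 mm by 177 mm) begins 78 mm behind the grasp point.
Start: joints at [-1.179, 0.417, -0.01, 1.614, 0.005, 1.111, -0.053], TCP at [0.263, 0.567, 0.405] pointing down, gripper open.
Joint ranges: [-2.81, 2.81], [-0.39, 2.02], [-1.27, 1.25], [0.06, 2.57], [-1.19, 4.33], [0.19, 2], [-2.82, 2.82]. Speed limits (rad/s): [1.89, 1.89, 2.39, 2.39, 3.01, 3.01, 3.01].

INTERFACE

Orientations are given as a unit quaternion [x, y, z, w].
In Python, from cell import sensors, optics, bot gives the robot as it stands.
- The arm moves only by the shell command python3 -m handwheel 'ROWS' [OPENING] [FORCE]. ROWS is JSON, a list that holds one entry, the list of rows, each a list of 4 numbers: the shift along the tool's x, y, z in mm, then the turn about the tool's z in degrees. In form: [[[tx, ty, tz, turn], ...]]. A call has 1 to 10 rows; each row is the pose to reach, as a shift and turn from the pose commanded when the call began, along the tool's axes at that moment; what a row does not reach only later rows make up. A row lasts 1/12 s, in which the tool goes at most 41.7 mm and 7.16 degrees, less where a joint would pass 70% of its speed; a pose out of reach is approached as far as the arm can. A call with a gripper value outside its range is refused whole. OPENING is the opening, from 0 (shut) to 1 (fully open), set as the call begins (- or left out, the last holds). The fingers move at their own pace and stop on an object; FORCE is the grip in N (left out, the last holds). Time passes only in rows, so rows that repeat a pose let the fingers close. It gives the time, the measured TCP pose, the force, the opening and the grip force at its end, in the units of the state.
- sensors.read_state(): the state, without advancing time (a new reading comes with each control period).
- optics.snapshot(name): name is "scene" or "top"; returns the picture (480x640x3 uint8, red, green, blue); there is no depth.
- optics.camera_model(name): a dict with "fx", "fy", "cx", "cy" (pixels), "world_from_camera" (4x4, takes a point from camera to world coordinates). Camera axes: x right, y down, z forward; pixel columns grow to the right and rows downward; lengths in m; the calibration is good to about 2 mm. A picture is of the moment at which its call begins. camera_model takes no time and is no camera call.
- bot.job_done(): hands the job in; it is judged then, once.
The state is a dict: "clock": time; "qpos": joint angles; "dq": joint speeds; "joint_torque": joint torques, N m; "tcp_pos": TCP position; "orientation": TCP orientation; "ft_force": force on the tool from outside, world axes, zero at the start; "torque": the same for the moment, N m; "width": finger opening in m; "finger_force": force on a finger pad.
Only numpy, scipy, OpenCV 4.12 (cv2) and the standard library are available. Lean on these libraries where they do the work, as an engineer would, in place of code of your own. Each camera call takes 0.05 s, during which the arm holds its last target. There are 200 camera calls.

## Working session

There is one attempt and no reset: what is moved stays moved. The work goes in short steps, Python scripts to look and compute and a shell command to move; the robot and the scene stay as the last step left them, time stands still between calls to the robot, and variables do not carry over. Pictures are saved under pics/ and viewed, at most 10 in all, crops included, and the job is handed in when it is done.

```bash
mkdir -p pics; python3 - <<'E'
from cell import sensors, optics
import cv2
for n in("scene","top"):
    cv2.imwrite(f"pics/{n}0.png",optics.snapshot(n)[:,:,::-1]); m=optics.camera_model(n); print(n,m)
s=sensors.read_state(); print(s)
E
```

```text
scene {'fx': 491.35318773819705, 'fy': 491.35318773819705, 'cx': 315.8346635698961, 'cy': 242.707814929072, 'world_from_camera': array([[ 0.70200616, -0.41226997,  0.58070718, -0.12788102],
       [-0.71174591, -0.37797839,  0.59207272, -0.58213912],
       [-0.02459904, -0.82895465, -0.55877462,  0.72633571],
       [ 0.        ,  0.        ,  0.        ,  1.        ]])}
top {'fx': 435.60111101775277, 'fy': 435.60111101775277, 'cx': 321.390875573706, 'cy': 240.57337820185322, 'world_from_camera': array([[-0.0071157 , -0.99353975,  0.11326138,  0.4198781 ],
       [-0.99973716,  0.00459967, -0.02246025,  0.06901587],
       [ 0.02179418, -0.11339143, -0.99331133,  1.02307794],
       [ 0.        ,  0.        ,  0.        ,  1.        ]])}
{'clock': 0.1, 'qpos': array([-1.17849213,  0.41793813, -0.01030508,  1.61411452,  0.00472116,
        1.11069766, -0.05302147]), 'dq': array([ 6.56535935e-05, -1.15270941e-03,  1.03930114e-03, -1.40996956e-03,
        3.49629159e-04,  1.04331406e-04,  1.35282742e-03]), 'joint_torque': array([ 6.26217934e-04, -8.52596068e+01,  6.39511552e-01, -4.26698005e+01,
       -4.88626328e-02,  1.64419290e-02,  1.09651514e-04]), 'tcp_pos': array([0.26264946, 0.56700227, 0.40407261]), 'orientation': array([ 2.15206374e-01,  9.76568428e-01, -5.62902663e-04, -7.01317841e-05]), 'ft_force': array([-0.37998807,  0.05227313,  0.72583736]), 'torque': array([-0.03538838, -0.04103658,  0.03775722]), 'finger_force': 0.0, 'width': 0.09395906144910761}
```

View pics/top0.png

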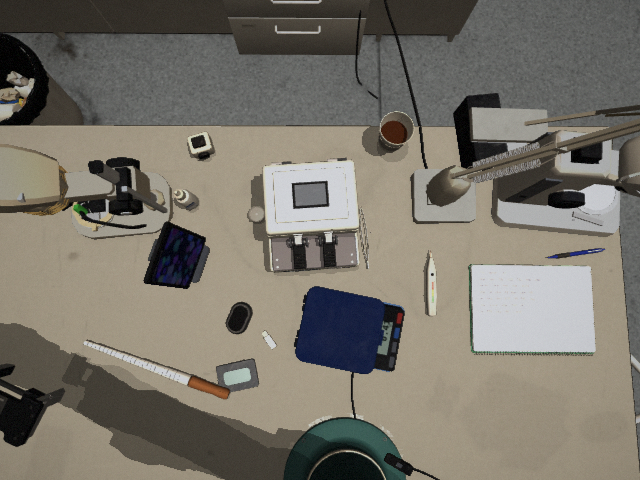

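View pics/scene0.png

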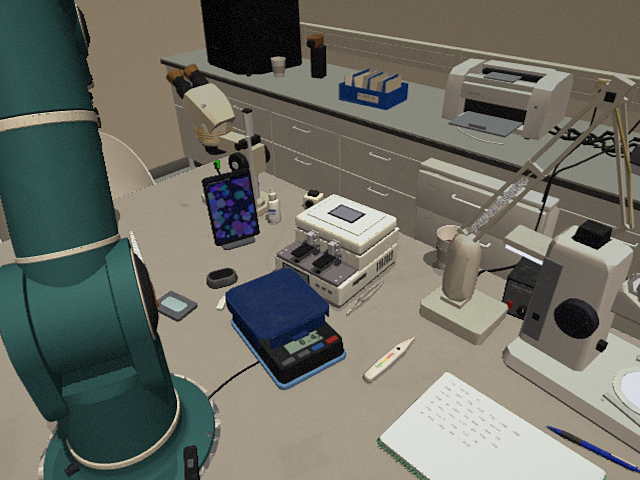

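The top view shows the analyser at about (312,215), its keys at (299,252) and (327,250), and a scale in front of it. I'll enlarge both views to pick points.

```bash
python3 - <<'E'
import cv2,numpy as np
a=cv2.imread("pics/top0.png")[145:285,240:380]; b=cv2.imread("pics/scene0.png")[185:315,265:405]
a=cv2.resize(a,(560,560),interpolation=cv2.INTER_CUBIC);b=cv2.resize(b,(800,743),interpolation=cv2.INTER_CUBIC)[:600]
cv2.imwrite("pics/a.png",a)
E
```

```text
(no output)
```

View pics/a.png

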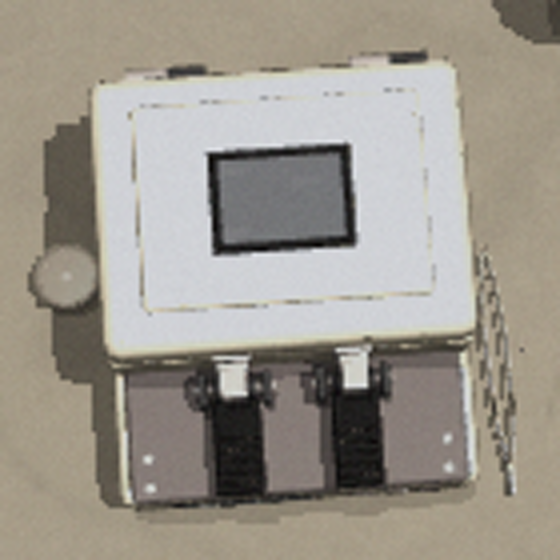

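Crop shows the lid corners at (93,85), (457,63), (474,335), (107,355) and the paddle front corners at (217,496), (266,495), (337,489), (385,487). I'll fit the pose from these.

```bash
cat > h.py <<'E'
import numpy as np
from cell import optics,sensors
from scipy.spatial.transform import Rotation as R
def proj(P,n):
    m=optics.camera_model(n);T=np.linalg.inv(m["world_from_camera"]);p=P@T[:3,:3].T+T[:3,3]
    return np.c_[m["fx"]*p[:,0]/p[:,2]+m["cx"],m["fy"]*p[:,1]/p[:,2]+m["cy"]]
def toW(q,P):
    c,s=np.cos(q[2]),np.sin(q[2]);P=np.atleast_2d(P).astype(float)/1000
    return np.c_[q[0]+c*P[:,0]-s*P[:,1],q[1]+s*P[:,0]+c*P[:,1],P[:,2]]
E
python3 - <<'E'
from h import *
from scipy.optimize import least_squares
u=np.array([[93,85],[457,63],[474,335],[107,355],[217,496],[266,495],[337,489],[385,487]])/4-.4+[240,145]
P=np.array([[96,98,138],[96,-98,138],[-52,-98,138],[-52,98,138],[-124,45,91],[-124,19,91],[-124,-19,91],[-124,-45,91]])
r=least_squares(lambda q:(proj(toW(q,P),"top")-u).ravel(),[.55,.06,0])
print(r.x,r.fun.reshape(-1,2).round(1))
q=r.x
pads=toW(q,[[-106,32,92],[-106,-32,92],[-106,0,92],[-52,0,101]]);print(pads);print(proj(pads,"scene"),proj(pads,"top"))
s=sensors.read_state();Rt=R.from_quat(s["orientation"]);print(Rt.as_matrix().round(3))
for nm,p in(("press",toW(q,[-106,0,92])[0]),):
    d=p+[0,0,.199+.06]-s["tcp_pos"];print("shift tool mm",Rt.inv().apply(d)*1000)
E
```

```text
[0.59122035 0.06952512 0.0571414 ] [[-1.5 -1.7]
 [ 1.3 -1.5]
 [ 2.2  0.4]
 [-1.5  1.2]
 [-0.1  0.6]
 [-0.2  0.1]
 [-0.2  0.5]
 [-0.1  0.2]]
[[0.48356583 0.0954192  0.092     ]
 [0.48722089 0.03152366 0.092     ]
 [0.48539336 0.06347143 0.092     ]
 [0.53930522 0.06655539 0.101     ]]
[[299.28679237 250.51681289]
 [320.69683118 261.12649925]
 [309.81691849 255.73498818]
 [325.49828262 241.88442679]] [[299.34513711 260.41170108]
 [329.19031228 258.54035138]
 [314.28252162 259.47509844]
 [312.72756467 233.9602565 ]]
[[-0.907  0.42  -0.   ]
 [ 0.42   0.907 -0.001]
 [-0.    -0.001 -1.   ]]
shift tool mm [-413.7539855  -363.2043613    53.52648918]
```

```bash
python3 -m handwheel '[[[0,0,-40,0],[-40,-30,-60,0],[-80,-70,-60,0],[-110,-97,-60,-7],[-140,-124,-60,-14],[-170,-151,-60,-21],[-200,-178,-60,-28],[-230,-205,-60,-28.1],[-260,-231,-60,-28.1],[-290,-258,-60,-28.1]]]' 0.56
python3 -m handwheel '[[[0,0,0,0],[0,0,0,0]]]'
python3 - <<'E'
from h import *
q=[0.59122035,0.06952512,0.0571414]
s=sensors.read_state();Rt=R.from_quat(s["orientation"]);print(Rt.as_matrix().round(3),s["tcp_pos"],s["width"])
d=toW(q,[-110,0,122])[0]+[0,0,.199]-s["tcp_pos"];print("shift tool mm",Rt.inv().apply(d)*1000)
E
```

```text
clock: 0.93
tcp_pos: [0.4059, 0.2361, 0.4646]
orientation: [-0.029, 1.0, 0.0, -0.0]
ft_force: [0.8, 0.4, 0.6]
width: 0.0525
finger_force: 0.0
clock: 1.1
tcp_pos: [0.4064, 0.2363, 0.4647]
orientation: [-0.026, 1.0, -0.0, 0.0]
ft_force: [-0.4, 1.3, 0.7]
width: 0.0528
finger_force: 0.0
[[-0.999 -0.053  0.   ]
 [-0.053  0.999 -0.   ]
 [-0.    -0.    -1.   ]] [0.40636882 0.23628657 0.46472285] 0.05284141067995093
shift tool mm [ -65.78252789 -176.7493581   143.74395112]
```

```bash
python3 -m handwheel '[[[-13,-36,0,0],[-26,-72,20,0],[-39,-106,40,0],[-52,-141,60,0],[-66,-177,80,0],[-66,-177,105,0],[-66,-177,130,0],[-66,-177,143,0],[-66,-177,144,0],[-66,-177,144,0]]]'
python3 - <<'E'
from h import *
import cv2
q=[0.59122035,0.06952512,0.0571414]
s=sensors.read_state();Rt=R.from_quat(s["orientation"])
print(s["tcp_pos"],s["width"],s["ft_force"])
d=toW(q,[-110,0,122])[0]+[0,0,.199]-s["tcp_pos"];print("shift tool mm",Rt.inv().apply(d)*1000)
a=optics.snapshot("top")[190:290,250:370,::-1];b=optics.snapshot("scene")[160:310,230:410,::-1]
cv2.imwrite("pics/c.png",np.hstack([cv2.resize(a,(400,333),interpolation=2),cv2.resize(b,(400,333),interpolation=2)]))
print(proj(toW(q,[[-110,32,122],[-110,-32,122],[-110,32,92],[-110,-32,92]]),"scene"))
E
```

```text
clock: 1.93
tcp_pos: [0.4816, 0.066, 0.3203]
orientation: [-0.029, 1.0, -0.0, -0.001]
ft_force: [-0.6, 0.2, -0.3]
width: 0.0525
finger_force: 0.0
[0.48157196 0.0660383  0.3203024 ] 0.052479241683186385 [-0.61267579  0.19565624 -0.30827078]
shift tool mm [ 0.3346645  -2.78090231 -0.69613705]
[[297.47436844 240.23907256]
 [319.21282431 250.69426495]
 [298.07928024 251.30234449]
 [319.49810995 261.96246259]]
```

View pics/c.png

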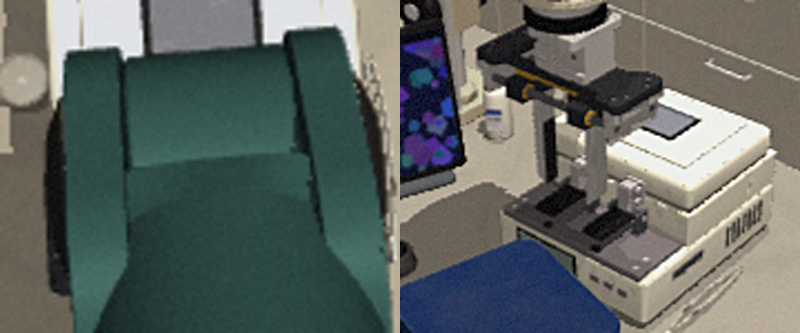

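The fingertips are over both paddles: scene pixels (295,241) and (319,252), as predicted. Pressing next.

```bash
python3 -m handwheel '[[[0,-2,10,0],[0,-2,20,0],[0,-2,26,0],[0,-2,26,0]]]'
python3 -m handwheel '[[[0,0,4,0],[0,0,8,0],[0,0,8,0]]]'
python3 -m handwheel '[[[0,0,3,0],[0,0,5,0],[0,0,5,0],[0,0,5,0]]]'
```

```text
clock: 2.37
tcp_pos: [0.4813, 0.0631, 0.2933]
orientation: [-0.028, 1.0, -0.0, -0.001]
ft_force: [-0.2, 0.4, 0.6]
width: 0.0525
finger_force: 0.0
clock: 2.62
tcp_pos: [0.4816, 0.0631, 0.2862]
orientation: [-0.028, 1.0, -0.0, -0.0]
ft_force: [-2.5, -0.8, 5.7]
width: 0.0527
finger_force: 2.5
clock: 2.95
tcp_pos: [0.4817, 0.0631, 0.2818]
orientation: [-0.028, 1.0, 0.0, -0.0]
ft_force: [-3.2, -1.8, 6.0]
width: 0.0525
finger_force: 3.5
```

```bash
python3 -m handwheel '[[[0,0,1,0],[0,0,1,0],[0,0,1,0],[0,0,1,0],[0,0,1,0],[0,0,1,0],[0,0,1,0],[0,0,1,0],[0,0,1,0],[0,0,1,0]]]'
python3 -m handwheel '[[[0,0,0,0],[0,0,0,0],[0,0,0,0],[0,0,0,0],[0,0,0,0],[0,0,0,0],[0,0,0,0],[0,0,0,0],[0,0,0,0],[0,0,0,0]]]'
python3 - <<'E'
from h import *
import cv2
a=optics.snapshot("scene")[140:310,230:434,::-1]
cv2.imwrite("pics/d.png",cv2.resize(a,(408,340)))
E
```

```text
clock: 3.78
tcp_pos: [0.4817, 0.0631, 0.281]
orientation: [-0.028, 1.0, 0.0, -0.0]
ft_force: [-4.3, -0.5, 7.6]
width: 0.0523
finger_force: 4.4
clock: 4.62
tcp_pos: [0.4817, 0.0631, 0.281]
orientation: [-0.028, 1.0, 0.0, -0.0]
ft_force: [-4.0, -0.4, 7.6]
width: 0.0528
finger_force: 4.4
```

View pics/d.png

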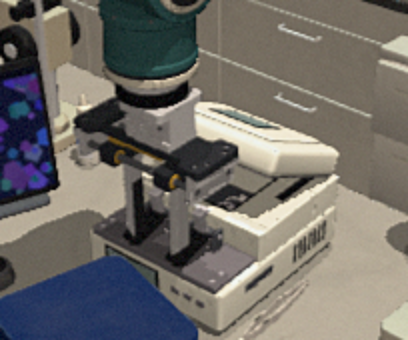

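The lid is free and rising, with its front edge near crop (200,150), and both keys are down. I'll hold for about 6 s more.

```bash
H() { :; }
python3 -m handwheel '[[[0,0,0,0],[0,0,0,0],[0,0,0,0],[0,0,0,0],[0,0,0,0],[0,0,0,0],[0,0,0,0],[0,0,0,0],[0,0,0,0],[0,0,0,0]]]' >/dev/null
python3 -m handwheel '[[[0,0,0,0],[0,0,0,0],[0,0,0,0],[0,0,0,0],[0,0,0,0],[0,0,0,0],[0,0,0,0],[0,0,0,0],[0,0,0,0],[0,0,0,0]]]' >/dev/null
python3 -m handwheel '[[[0,0,0,0],[0,0,0,0],[0,0,0,0],[0,0,0,0],[0,0,0,0],[0,0,0,0],[0,0,0,0],[0,0,0,0],[0,0,0,0],[0,0,0,0]]]' >/dev/null
python3 -m handwheel '[[[0,0,0,0],[0,0,0,0],[0,0,0,0],[0,0,0,0],[0,0,0,0],[0,0,0,0],[0,0,0,0],[0,0,0,0],[0,0,0,0],[0,0,0,0]]]' >/dev/null
python3 -m handwheel '[[[0,0,0,0],[0,0,0,0],[0,0,0,0],[0,0,0,0],[0,0,0,0],[0,0,0,0],[0,0,0,0],[0,0,0,0],[0,0,0,0],[0,0,0,0]]]'
python3 - <<'E'
from h import *
import cv2
q=[0.59122035,0.06952512,0.0571414]
f=optics.snapshot("scene")[:,:,::-1];python=0
for i in range(12): g=optics.snapshot("scene")[:,:,::-1]
print("change over .6s:",np.abs(f[120:300,330:420].astype(float)-g[120:300,330:420]).mean())
c=g.copy()
for th in(.8,1.0):
    c_,s_=np.cos(th),np.sin(th)
    P=np.array([[98-150*c_-3*s_, y, 104+150*s_-3*c_] for y in(98,-98)])
    print(th,proj(toW(q,P),"scene").round())
cv2.imwrite("pics/e.png",cv2.resize(g[110:310,220:440],(660,600)))
E
```

```text
clock: 8.83
tcp_pos: [0.4817, 0.0631, 0.281]
orientation: [-0.028, 1.0, 0.0, -0.0]
ft_force: [-3.6, -1.1, 8.1]
width: 0.0527
finger_force: 4.4
change over .6s: 5.24917695473251
0.8 [[305. 180.]
 [374. 207.]]
1.0 [[311. 169.]
 [381. 194.]]
```

View pics/e.png

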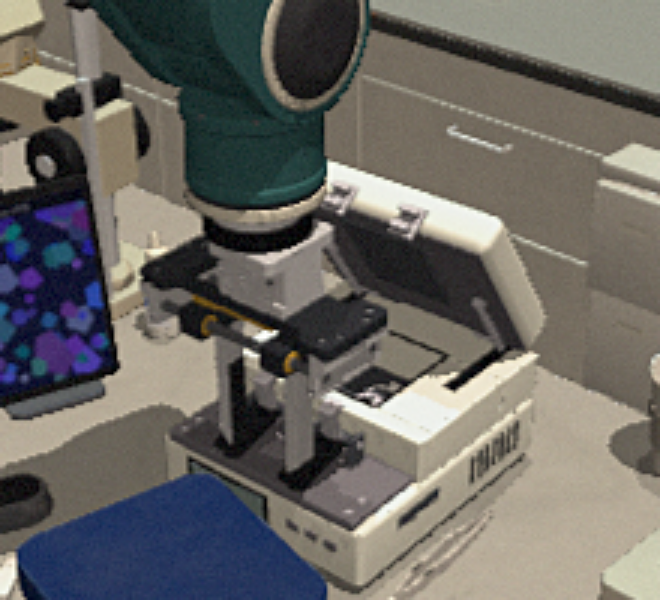

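The lid is at about 1.0 rad: its right edge corner is at scene pixel (382,195), against a prediction of (381,194). I'll hold a little longer, then lift straight off and close the fingers.

```bash
python3 -m handwheel '[[[0,0,0,0],[0,0,0,0],[0,0,0,0],[0,0,0,0],[0,0,0,0],[0,0,0,0],[0,0,0,0],[0,0,0,0],[0,0,0,0],[0,0,0,0]]]'
python3 -m handwheel '[[[0,0,-15,0],[0,0,-35,0],[0,0,-60,0],[0,0,-85,0],[0,0,-110,0],[0,0,-128,0],[0,0,-133,0],[0,0,-133,0]]]'
python3 -m handwheel '[[[0,0,0,0],[0,0,0,0],[0,0,0,0],[0,0,0,0],[0,0,0,0],[0,0,0,0]]]' 0 5
python3 - <<'E'
from h import *
import cv2
q=[0.59122035,0.06952512,0.0571414]
s=sensors.read_state();Rt=R.from_quat(s["orientation"])
for x in(-5,14,45,76,90):
  d=toW(q,[x,0,213])[0]+[0,0,.199]-s["tcp_pos"];print(x,"shift tool mm",Rt.inv().apply(d)*1000)
cv2.imwrite("pics/f.png",cv2.resize(optics.snapshot("scene")[110:310,220:440,::-1],(660,600)))
E
```

```text
clock: 10.32
tcp_pos: [0.4817, 0.0631, 0.281]
orientation: [-0.028, 1.0, 0.0, 0.0]
ft_force: [-4.2, -0.0, 7.7]
width: 0.0525
finger_force: 4.4
clock: 10.98
tcp_pos: [0.4819, 0.0632, 0.4148]
orientation: [-0.028, 1.0, 0.0, 0.001]
ft_force: [-0.7, 0.8, -0.4]
width: 0.0527
finger_force: 0.0
clock: 11.48
tcp_pos: [0.4817, 0.0632, 0.4133]
orientation: [-0.028, 1.0, -0.0, -0.0]
ft_force: [0.1, -1.1, -0.4]
width: 0.0162
finger_force: 0.0
-5 shift tool mm [-104.6779748     0.16093264    1.27811341]
14 shift tool mm [-123.67796936    0.17065305    1.26752656]
45 shift tool mm [-154.67796049    0.18651266    1.25025328]
76 shift tool mm [-185.67795162    0.20237227    1.23298   ]
90 shift tool mm [-199.67794762    0.20953468    1.22517917]
```

View pics/f.png

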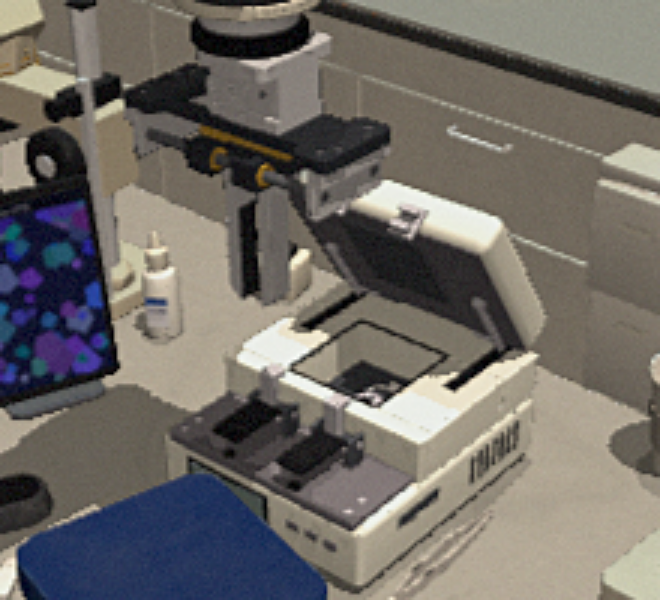

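The keys are up, the lid stays at 1.0 and the ring is in its chamber. Approaching the lid's front edge, then pushing.

```bash
python3 -m handwheel '[[[-20,0,0,0],[-40,0,0,0],[-60,0,0,0],[-80,0,0,0],[-92,0,0,0],[-98,0,0,0],[-104,0,0,0],[-104,0,0,0]]]'
python3 -m handwheel '[[[-5,0,0,0],[-10,0,0,0],[-15,0,0,0],[-20,0,0,0],[-25,0,0,0],[-30,0,0,0]]]'
python3 -m handwheel '[[[-5,0,0,0],[-10,0,0,0],[-15,0,0,0],[-20,0,0,0],[-25,0,0,0],[-30,0,0,0]]]'
```

```text
clock: 12.2
tcp_pos: [0.5859, 0.0691, 0.4135]
orientation: [-0.028, 1.0, -0.0, -0.0]
ft_force: [0.9, -0.5, -0.0]
width: 0.0009
finger_force: 0.0
clock: 12.7
tcp_pos: [0.616, 0.0708, 0.4137]
orientation: [-0.028, 1.0, -0.0, -0.0]
ft_force: [-1.3, -0.2, 1.0]
width: 0.0004
finger_force: 0.9
clock: 13.2
tcp_pos: [0.646, 0.0725, 0.4136]
orientation: [-0.028, 1.0, -0.0, 0.0]
ft_force: [-0.5, 0.1, 0.0]
width: 0.0006
finger_force: 0.3
```

```bash
python3 -m handwheel '[[[-5,0,0,0],[-10,0,0,0],[-15,0,0,0],[-20,0,0,0],[-25,0,0,0],[-30,0,0,0],[-33,0,0,0],[-33,0,0,0]]]'
python3 -m handwheel '[[[20,0,0,0],[50,0,0,0],[80,0,0,0],[110,0,0,0],[140,0,0,0],[170,0,0,0],[170,0,-20,0],[170,0,-20,0],[170,0,-20,0],[170,0,-20,0]]]'
python3 - <<'E'
from h import *
import cv2
q=[0.59122035,0.06952512,0.0571414]
for th in(1.7,1.83):
    c_,s_=np.cos(th),np.sin(th)
    print(th,proj(toW(q,[[98-150*c_-3*s_, y, 104+150*s_-3*c_] for y in(98,-98)]),"scene").round())
cv2.imwrite("pics/g.png",cv2.resize(optics.snapshot("scene")[110:310,220:440,::-1],(660,600)))
E
```

```text
clock: 13.87
tcp_pos: [0.6789, 0.0743, 0.4134]
orientation: [-0.028, 1.0, -0.0, -0.0]
ft_force: [-0.2, 0.4, -0.1]
width: 0.0008
finger_force: 0.0
clock: 14.7
tcp_pos: [0.5089, 0.0647, 0.4336]
orientation: [-0.028, 1.0, 0.0, 0.0]
ft_force: [-0.2, -0.2, 0.2]
width: 0.0007
finger_force: 0.0
1.7 [[338. 146.]
 [407. 168.]]
1.83 [[343. 145.]
 [412. 166.]]
```

View pics/g.png

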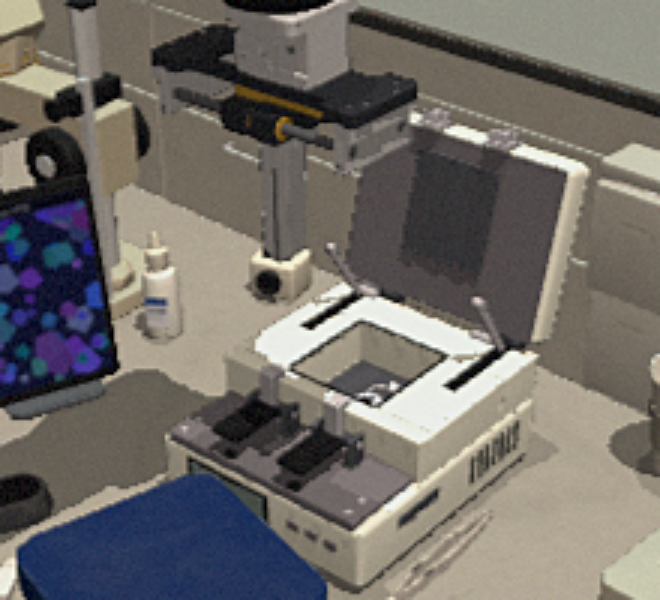

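The lid is fully open: its edge corner is at scene pixel (411,166), which matches 1.83 rad. The keys are up, the ring is in place and the arm is clear.

```bash
python3 -m handwheel '[[[0,0,0,0],[0,0,0,0],[0,0,0,0],[0,0,0,0],[0,0,0,0],[0,0,0,0]]]' >/dev/null; python3 -c "
from cell import bot
print(bot.job_done())"
```

```text
the job is handed in; nothing more can be done
None
```

The job is handed in: the last picture shows the lid fully open at about 1.83 rad, both keys up, the ring in its chamber and the arm clear; I did not measure the loose things' positions, and the hand-in returned no verdict.

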